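# Close the slide press and hold its lever level

## Robot

A 6-joint arm with a two-finger parallel gripper is mounted at the origin on the work surface. World frame = base frame: x ahead of the robot, y to its left, z up, the work surface at z = 0. Lengths are in m, angles in rad, forces in N, time in s.
With the tool pointing down it reaches from about 0.275 to 0.825 m from the base axis. Payload 4.9 kg.
Tool frame: the origin (TCP) lies on the front face of the gripper's body, between the roots of the fingers; the fingertips stand 73 mm ahead of it and the grasp point (between the pads) lies 54 mm ahead of it; z points along the fingers, y is the direction in which the jaws open and shut (so a half turn about z gives the same grasp; the last joint's range is limited). The gripper opens to 85 mm and grips with 20 to 120 N. Pads are 22 mm wide; open, the fingers measure 114 mm over their backs; the gripper's body (76 mm by 85 mm) begins 54 mm behind the grasp point. The pads swing forward as they close: fully open they stand 13 mm farther back than shut.
Start: joints at [-1.239, 0.326, -0.193, 1.052, 0, 1.437], TCP at [0.247, -0.491, 0.304] pointing down, gripper open.
Joint ranges: [-2.65, 2.65], [-0.97, 1.79], [-1.3, 1.35], [-1.93, 2.1], [-1.47, 1.37], [-3.14, 3.14]. Speed limits (rad/s): [2.57, 2.57, 3.14, 3.14, 3.14, 3.14].

## Interface

Orientations are given as a unit quaternion [w, x, y, z].
In Python, from rig import env gives the robot as it stands.
- The arm moves only by the tool move_arm, never from a script. Its arguments are lists of equal length, an entry for each row: "travel": the shift along the tool's x, y, z in cm, a list of three; "turn": the turn about the tool's z in degrees. A call has 1 to 20 rows; each row shifts and turns the pose as measured when the row begins, along the tool's axes as they then stand; what a row does not reach is not made up. A row lasts 1/8 s, in which the tool goes at most 62.5 mm and 10.7 degrees, less where a joint would pass 70% of its speed; a pose out of reach is approached as far as the arm can. A call is refused whole if a number of a shift passes 6.25 or a number of a turn 10.7, either way. A call with a gripper value outside its range is refused whole. "fingers" is the opening, from -1 (shut) to 1 (fully open), set as the call begins (left out, the last holds). The fingers move at their own pace and stop on an object; "squeeze" is the grip in N (left out, the last holds). Time passes only in rows, so rows that do not move let the fingers close. It gives the time, the measured TCP pose, the force and the opening at its end, in the units of the state.
- env.state(): the state, without advancing time (a new reading comes with each control period).
- env.grab_frame(name): name is "scene" or "side" or "wrist"; returns the picture (480x640x3 uint8, red, green, blue); there is no depth.
- env.get_calibration(name): a dict with "fx", "fy", "cx", "cy" (pixels), "extrinsics" (4x4, takes a point from world to camera coordinates). Camera axes: x right, y down, z forward; pixel columns grow to the right and rows downward; lengths in m; the calibration is good to about 2 mm. A picture is of the moment at which its call begins: read the wrist's pose just before it. get_calibration takes no time and is no camera call; for the wrist camera it gives the pose at the moment of the call.
- env.job_done(): hands the job in, once; it reports no verdict.
The state is a dict: "time": time; "joint_pos": joint angles; "qd": joint speeds; "joint_torque": joint torques, N m; "position": TCP position; "ee_rot": TCP orientation; "wrist_force": force on the tool from outside, world axes, zero at the start; "torque": the same for the moment, N m; "width": finger opening in m.
Only numpy, scipy, OpenCV 4.12 (cv2) and the standard library are available. Lean on these libraries where they do the work, as an engineer would, in place of code of your own. Each camera call takes 0.05 s, during which the arm holds its last target. There are 200 camera calls.

## Task

A freshly mounted slide lies in the open drawer of the small lever press: pick up the loose steel pressure plate, lay it flat into the drawer's recess over the slide and let go, then push the drawer fully home. Then press the lever down until it is level, and finish while still holding it level against its spring, so that the press keeps bearing on the plate. Do not drive the lever past level, which would crack the cover glass, and leave the bottle, the magnifier and the kidney dish where they are.

Things in the scene. Friction and masses are not known exactly. Their poses are not given: they have to be found in the camera images.
- press: Grey bench press screwed to the desk, base 135 x 160 mm. Origin on the desk right under the ram; x points into the press (the drawer slides out along its -x, towards the robot), y along the level lever from pivot to paddle, z up. A column 50 x 30 mm stands beside the drawer at y -77 to -47 mm and is 168 mm high; from it a guide arm (x +-16 mm, y up to +16 mm, z 88 to 112 mm) holds the vertical ram over the origin.
- drawer (a joint): How far the aluminium drawer is pulled out, m: 0 is fully home, 0.12 fully out; it starts 0.09 to 0.115 out. It slides with about 1.5 N of friction and stays where it is left.
- nest (a point): Centre of the floor of the drawer's recess, 20 mm above the desk; moves with the drawer, axes as the press. The recess is 76 mm (x) by 46 mm (y), walls 6 mm thick and 8 mm high; the thin glass slide lies on its floor. With the drawer home it lies under the ram.
- pull (a point): Centre of the robot-side face of the drawer's upright pull tab, 40 mm above the desk; the tab is 30 mm wide (y), 10 mm thick (x), from 15 to 57 mm above the desk, and stands 16 mm clear of the drawer's front wall (70 mm from this face to the nest in x). Axes as the press.
- plate: Loose steel pressure plate, 70 (x) x 40 (y) x 10 mm, about 0.16 kg, with a block 30 (x) x 14 (y) mm standing 26 mm high on the middle of its back (top 36 mm above the underside). Origin at the centre of its underside; z up, either way round about z is the same. It lies on the desk to the left or the right; the bottle stands on the other side.
- lever_angle (a joint): Angle by which the spring lever has been pressed down, rad: 0 at rest (pointing up 0.45 rad above level), 0.45 when level, stop at 0.62. It springs back up when released; about 1 N on the paddle starts it, about 7 N holds it level (about 1.5 N of that from the foot on the plate).
- pivot (a point): Hinge of the lever, fixed on the press, 150 mm above the desk; the hinge axis is the press's x.
- paddle (a point): Centre of the upper face of the black paddle at the lever's end; moves with the lever. It lies 157.5 mm from the hinge along the lever and 7 mm above the lever's middle line, which passes through the hinge. The paddle is 30 mm wide (across), 75 mm long, 14 mm thick. Its y points outward along the lever, z out of the upper face.
- lever: The steel lever (16 x 14 mm bar) with its black paddle; its origin lies at the hinge, axes as paddle. Level when its y is horizontal.
- foot: Sprung steel foot under the ram, 22 mm across; origin at the centre of its lower face. The lever drives it down; with the lever level it is 4 mm pushed in on the plate's block and bears with about 4 N. Clears the block by about 20 mm when the lever is up.
- bottle: Bystander: squat cobalt glass bottle with cork, 64 mm wide, 83 mm high, origin under its centre.
- magnifier: Bystander: brass magnifier on a folding stand, 74 mm wide, 65 mm high, origin under its centre.
- dish: Bystander: cream enamel kidney dish with tweezers in it, about 200 x 105 mm, 30 mm high, origin under its middle.
There are look-alikes about, which are no part of the job. What is meant by the plate is not red, and is the larger of those in its own colour.

How it is judged:
By the outcome, as a careful person would: the job done as asked, in the order asked, and still so for the second after the job is handed in, while the arm keeps its last pose, push and grip.
It also fails if it takes over 72 s, if anything falls off the work surface, if the arm or the gripper's body presses on something with over 40 N, if the wrist force passes 120 N, or if a joint passes its speed limit or range.

## Working session

There is one attempt and no reset: what is moved stays moved. The work goes in short steps, Python scripts to look and compute and a tool call to move; the robot and the scene stay as the last step left them, time stands still between calls to the robot, and variables do not carry over. Pictures are saved under pics/ and viewed, about 8 in all and at most 12, crops included, and the job is handed in when it is done.

Besides the shell and the picture viewer there is one more tool, called as a command line: name --pt "numbers of a row" for each row, then --argument value for the rest. move_arm: Moves the arm, as the interface text tells. Its arguments: {"type":"object","properties":{"travel":{"type":"array","items":{"type":"array","items":{"type":"number"}}},"turn":{"type":"array","items":{"type":"number"}},"fingers":{"type":"number"},"squeeze":{"type":"number"}},"required":["travel","turn"]}

```bash
mkdir -p pics; cat > h.py <<'E'
import numpy as np, cv2
from rig import env
from scipy.spatial.transform import Rotation as R
def cal(n):
    c=env.get_calibration(n); return np.array([[c['fx'],0,c['cx']],[0,c['fy'],c['cy']],[0,0,1]]),np.array(c['extrinsics'])
def ray(c,p):
    K,E=c; d=E[:3,:3].T@np.linalg.solve(K,[p[0],p[1],1]); return -E[:3,:3].T@E[:3,3],d
def onz(c,p,z):
    o,d=ray(c,p); return o+d*(z-o[2])/d[2]
def proj(c,P):
    K,E=c; q=K@(E[:3,:3]@np.array(P,float)+E[:3,3]); return q[:2]/q[2]
def tri(c1,p1,c2,p2):
    a,d=ray(c1,p1);b,e=ray(c2,p2); d/=np.linalg.norm(d);e/=np.linalg.norm(e)
    s=np.linalg.lstsq(np.c_[d,-e],b-a,rcond=None)[0]; u=a+d*s[0];v=b+e*s[1]; return (u+v)/2,np.linalg.norm(u-v)
def snap(n,f):
    c=cal(n); im=env.grab_frame(n)[:,:,::-1].copy(); cv2.imwrite('pics/'+f,im); return c,im
def tool(P):  # world point in tool axes, cm
    s=env.state(); q=s['ee_rot']; return R.from_quat([q[1],q[2],q[3],q[0]]).inv().apply(np.array(P)-s['position'])*100
E
python3 - <<'E'
from h import *
for n in ['scene','side']:
    c,_=snap(n,n+'0.png'); print(n,c[0][0,0],c[0][:2,2],c[1].round(3).tolist())
s=env.state();print({k:np.round(v,3) for k,v in s.items()})
E
```

```text
scene 579.0906179350508 [328.30013858 235.24327819] [[-0.18, 0.984, -0.007, 0.106], [0.759, 0.135, -0.637, -0.289], [-0.626, -0.12, -0.771, 1.581], [0.0, 0.0, 0.0, 1.0]]
side 448.7971402924062 [321.02591981 244.19614265] [[-0.915, -0.403, -0.016, 0.495], [-0.271, 0.643, -0.716, 0.257], [0.299, -0.651, -0.698, 0.781], [0.0, 0.0, 0.0, 1.0]]
{'time': np.float64(0.1), 'joint_pos': array([-1.239,  0.327, -0.193,  1.052,  0.   ,  1.437]), 'qd': array([-0.   , -0.001,  0.002, -0.001,  0.   ,  0.   ]), 'joint_torque': array([ 2.0000e-03, -4.4424e+01,  2.6304e+01,  8.0000e-03, -0.0000e+00,
        0.0000e+00]), 'position': array([ 0.247, -0.491,  0.303]), 'ee_rot': array([-0.001,  0.973,  0.231, -0.   ]), 'wrist_force': array([0.45 , 0.1  , 0.678]), 'torque': array([-0.004, -0.004,  0.015]), 'width': np.float64(0.086)}
```

View pics/scene0.png

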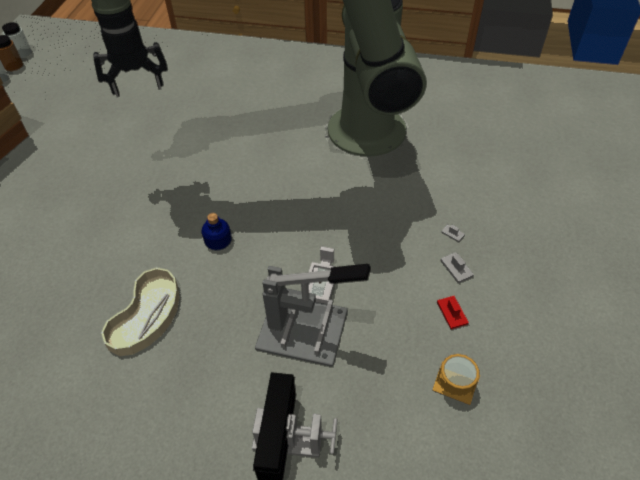

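View pics/side0.png

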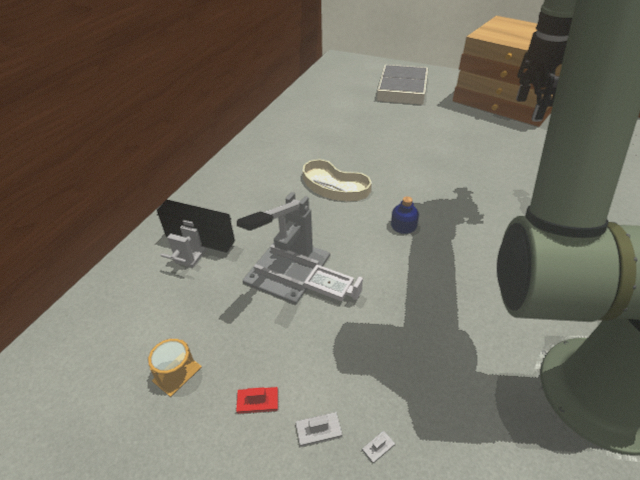

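Scene: the plate is at about (457,268), with the smaller grey look-alike at (453,232) and the red one at (452,312). The press is at about (300,320), with its drawer pull at (327,255). Side: plate (319,428), drawer recess (331,282), paddle (256,219).

```bash
python3 - <<'E'
from h import *
cs,ss=cal('side'),cv2.imread('pics/side0.png'); cc,sc=cal('scene'),cv2.imread('pics/scene0.png')
for n,c,im,(x0,y0,x1,y1) in [('side',cs,ss,(285,400,350,455)),('scene',cc,sc,(435,248,480,288))]:
    g=cv2.cvtColor(im[y0:y1,x0:x1],cv2.COLOR_BGR2GRAY); m=(g>160).astype('uint8')
    k=max(cv2.findContours(m,0,2)[0],key=cv2.contourArea); r=cv2.minAreaRect(k)
    b=cv2.boxPoints(r)+[x0,y0]; P=np.array([onz(c,p,.01) for p in b]); print(n,g.mean().round(),cv2.contourArea(k),b.round(1).tolist(),P.round(3).tolist(),P.mean(0).round(4),[np.linalg.norm(P[i]-P[i-1]).round(3) for i in range(4)])
a=cv2.resize(ss[180:310,230:370],None,fx=4,fy=4,interpolation=2); b=cv2.resize(sc[230:370,245:385],None,fx=4,fy=4,interpolation=2)
cv2.imwrite('pics/a.png',a);cv2.imwrite('pics/b.png',b)
E
```

```text
side 164.0 2736.0 [[285.0, 400.0], [349.0, 400.0], [349.0, 454.0], [285.0, 454.0]] [[0.503, 0.238, 0.01], [0.402, 0.195, 0.01], [0.37, 0.278, 0.01], [0.462, 0.318, 0.01]] [0.4341 0.2575 0.01  ] [np.float64(0.09), np.float64(0.11), np.float64(0.089), np.float64(0.1)]Traceback (most recent call last):
  File "<stdin>", line 5, in <module>
ValueError: max() iterable argument is empty
```

```bash
python3 - <<'E'
from h import *
cs,ss=cal('side'),cv2.imread('pics/side0.png'); cc,sc=cal('scene'),cv2.imread('pics/scene0.png')
print(onz(cs,(319,430),.01),onz(cc,(457,269),.01),tri(cs,(319,429),cc,(457,268)))
a=cv2.resize(ss[180:310,230:370],None,fx=4,fy=4,interpolation=2); b=cv2.resize(sc[230:370,245:385],None,fx=4,fy=4,interpolation=2)
b=cv2.copyMakeBorder(b,0,0,0,0,0); a=cv2.resize(ss[200:310,235:370],(540,440)); b=b
cv2.imwrite('pics/a.png',ss[200:310,235:370].repeat(5,0).repeat(5,1))
cv2.imwrite('pics/b.png',b)
E
```

```text
[0.4282645  0.26249655 0.01      ] [0.44086157 0.25958845 0.01      ] (array([0.43106325, 0.25931517, 0.00205959]), np.float64(0.0029244989283758486))
```

View pics/a.png

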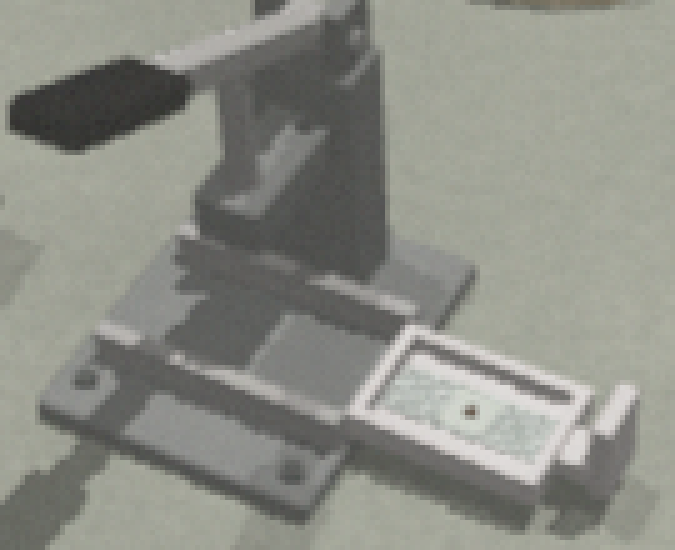

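View pics/b.png

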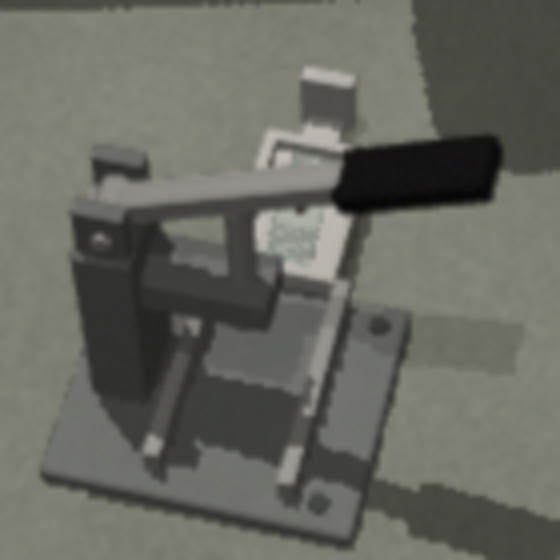

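The side crop shows the drawer's wall-top corners at crop (408,325), (593,388), (540,485) and (350,412), and the base corners at (475,265) and (310,520). I'll compute the press pose from these.

```bash
python3 - <<'E'
from h import *
cs=cal('side');cc=cal('scene')
P=np.array([onz(cs,(235+u/5,200+v/5),.028) for u,v in [(408,325),(593,388),(540,485),(350,412)]])
print(P.round(4),P.mean(0),[np.linalg.norm(P[i]-P[i-1]).round(4) for i in range(4)])
d=(P[0]-P[1])+(P[3]-P[2]); yaw=np.arctan2(d[1],d[0]); e=P[3]-P[0]+P[2]-P[1]; print('yaw',yaw,np.arctan2(e[1],e[0])-np.pi/2)
# base bottom corners scene crop 4x
B=np.array([onz(cc,(245+u/4,230+v/4),0) for u,v in [(42,480),(352,545),(410,330)]]);print(B,[np.linalg.norm(B[i]-B[i-1]) for i in (1,2)])
print(np.arctan2(*(B[1]-B[2])[[1,0]]),np.arctan2(*(B[1]-B[0])[[1,0]])-np.pi/2, 'base centre',(B[0]+B[2])/2)
# pad: tool approach: paddle top
Pd=tri(cs,(235+100/5,200+85/5),cc,(245+420/4,230+165/4));print('paddle~',Pd)
print('to plate',tool([.431,.26,.25]))
E
```

```text
[[ 0.5752 -0.056   0.028 ]
 [ 0.4889 -0.0533  0.028 ]
 [ 0.49    0.0037  0.028 ]
 [ 0.5772 -0.0014  0.028 ]] [ 0.53281739 -0.02674891  0.028     ] [np.float64(0.0547), np.float64(0.0864), np.float64(0.0571), np.float64(0.0873)]
yaw -0.04482509541218741 -0.02761754124248461
[[ 0.7051292  -0.12559361  0.        ]
 [ 0.71264333  0.0326728   0.        ]
 [ 0.58655338  0.04095526  0.        ]] [np.float64(0.1584446843844848), np.float64(0.12636168382116728)]
-0.06559271394359009 -0.04744210063117471 base centre [ 0.64584129 -0.04231918  0.        ]
paddle~ (array([0.64218009, 0.04912731, 0.22503669]), np.float64(0.0026982879889639213))
to plate [ 50.17620884 -58.82117816   5.42134924]
```

move_arm --pt "0 0 0" --pt "0 0 0" --pt "0 0 0" --pt "0 0 0" --pt "0 0 0" --pt "0 0 0" --pt "0 0 0" --pt "0 0 0" --pt "0 0 0" --pt "0 0 0" --turn '[-10,-10,-10,-10,-10,-10,-10,-10,-10,-10]' --fingers 1

```text
time: 1.35
position: [0.2459, -0.4882, 0.2983]
ee_rot: [-0.004, 0.422, 0.906, 0.004]
wrist_force: [-0.3, -0.1, -0.2]
width: 0.0857
```

```bash
python3 - <<'E'
from h import *
cs=cal('side')
P=[onz(cs,p,.01) for p in [(295,427),(333,414),(342,434),(303,445)]]
print(np.round(P,3),np.mean(P,0),np.degrees(np.arctan2(*(P[1]-P[0])[[1,0]])),[np.linalg.norm(P[i]-P[i-1]) for i in range(4)])
s=env.state();print(s['ee_rot'],s['position'],s['joint_pos'],tool([.425,.26,.27]))
c=cal('wrist');E=c[1];print('cam in tool',tool(-E[:3,:3].T@E[:3,3]),tool(-E[:3,:3].T@E[:3,3]+E[2,:3]))
E
```

```text
[[0.466 0.274 0.01 ]
 [0.418 0.229 0.01 ]
 [0.391 0.254 0.01 ]
 [0.442 0.295 0.01 ]] [0.42935984 0.26261244 0.01      ] -137.25186147640323 [np.float64(0.03221425434355315), np.float64(0.0662471502418039), np.float64(0.036254866446482674), np.float64(0.06490728481973006)]
[-0.00429857  0.42241498  0.90638137  0.00446353] [ 0.24590597 -0.48815582  0.2982901 ] [-1.23922534e+00  3.31562601e-01 -1.99694034e-01  1.05193343e+00
  1.38064512e-05 -3.66991465e-01] [45.73612749 61.81523447  3.63382632]
cam in tool [ 7.51594908 -0.06255179 -7.01654433] [-2.18656287e+01 -5.77948868e-02  8.85696621e+01]
```

move_arm --pt "3.3 4.4 0.2" --pt "3.3 4.4 0.2" --pt "3.3 4.4 0.2" --pt "3.3 4.4 0.2" --pt "3.3 4.4 0.2" --pt "3.3 4.4 0.2" --pt "3.3 4.4 0.2" --pt "3.3 4.4 0.2" --pt "3.3 4.4 0.2" --pt "3.3 4.4 0.2" --pt "3.3 4.4 0.2" --pt "3.3 4.4 0.2" --pt "3.3 4.4 0.2" --pt "3.3 4.4 0.2" --turn '[0,0,0,0,0,0,0,0,0,0,0,0,0,0]'

```text
time: 3.1
position: [0.4242, 0.2825, 0.276]
ee_rot: [-0.003, 0.425, 0.905, 0.005]
wrist_force: [1.1, 0.6, 1.0]
width: 0.0854
```

move_arm --pt "0 0 0" --pt "0 0 0" --pt "0 0 0" --pt "0 0 0" --pt "0 0 0" --pt "0 0 0" --pt "0 0 0" --pt "0 0 0" --pt "0 0 0" --turn '[-10,-10,-10,-10,-10,-10,-10,-10,-10]'

```text
time: 4.22
position: [0.4217, 0.2864, 0.2712]
ee_rot: [-0.003, -0.367, 0.93, 0.006]
wrist_force: [1.1, 0.3, -0.4]
width: 0.0854
```

```bash
python3 - <<'E'
from h import *
s=env.state();print(s['ee_rot'],s['position'],s['joint_pos'],s['qd'].round(2),tool([.43,.26,.2]))
c,im=snap('wrist','w1.png'); print(proj(c,[.43,.26,.01]))
E
```

```text
[-0.00261004 -0.36720148  0.93012091  0.00559997] [0.42171846 0.28640557 0.27122284] [ 0.44641894  0.27988836 -0.34575152  0.94957585  0.01153949 -0.30561869] [-0.    0.   -0.01 -0.    0.   -1.43] [ 1.19369743 -2.5818236   7.09186785]
[286.30851133 200.3061636 ]
```

View pics/w1.png

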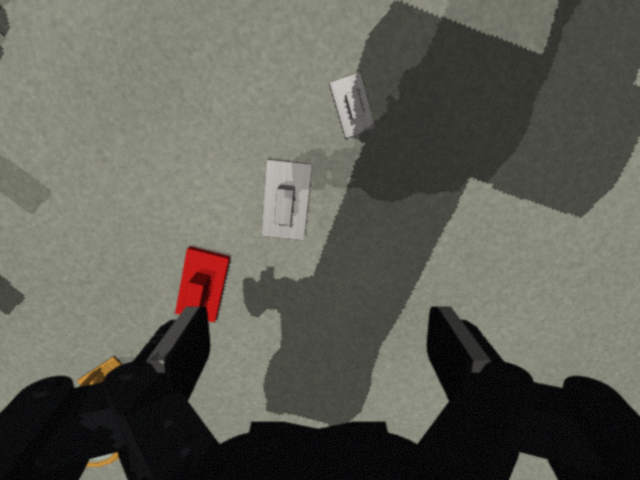

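The wrist view shows the plate at (286,199), with the red one at (203,284) and the small grey one at (352,105). The wrist was still turning, so I'll measure again by mask.

```bash
cat >> h.py <<'E'
def plate(c,im,near,z=.01,th=150):
    x,y=map(int,near); g=im.max(2); m=((g>th)&(im.max(2).astype(int)-im.min(2)<14)).astype('uint8')
    m=cv2.morphologyEx(m,cv2.MORPH_CLOSE,np.ones((9,9)))
    ks=[k for k in cv2.findContours(m,0,2)[0] if cv2.contourArea(k)>800]
    k=max(ks,key=lambda k:cv2.pointPolygonTest(k,(x,y),True)); b=cv2.boxPoints(cv2.minAreaRect(k))
    P=np.array([onz(c,p,z) for p in b]); L=[np.linalg.norm(P[i]-P[i-1]) for i in range(4)]
    i=int(np.argmax(L[:2])); d=P[i]-P[i-1]; return b,P.mean(0),np.array(L),np.degrees(np.arctan2(d[1],d[0]))%180
E
python3 - <<'E'
from h import *
c,im=snap('wrist','w2.png'); p=proj(c,[.43,.26,.01]);print(p)
for th in (160,175,185): print(plate(c,im,p,th=th))
print(im[100,100],im[175,287],im[230,285])
E
```

```text
[286.31822098 200.29352172]
(array([[261.4819 , 236.0311 ],
       [266.39798, 159.83212],
       [309.28397, 162.59897],
       [304.3679 , 238.79794]], dtype=float32), array([0.43071288, 0.25947028, 0.01      ]), array([0.03966568, 0.06940465, 0.0373487 , 0.06960962]), np.float64(37.2660975579729))
(array([[262.93753, 233.77005],
       [267.0756 , 160.66464],
       [291.9581 , 162.07309],
       [287.82004, 235.1785 ]], dtype=float32), array([0.43458002, 0.25337586, 0.01      ]), array([0.02293101, 0.06645288, 0.02164631, 0.06654761]), np.float64(37.75503939939625))Traceback (most recent call last):
  File "<stdin>", line 3, in <module>
  File "h.py", line 23, in plate
    k=max(ks,key=lambda k:cv2.pointPolygonTest(k,(x,y),True)); b=cv2.boxPoints(cv2.minAreaRect(k))
ValueError: max() iterable argument is empty
```

```bash
cat >> h.py <<'E'
def yaw(): q=env.state()['ee_rot']; return np.degrees(2*np.arctan2(q[2],q[1]))%360
E
python3 - <<'E'
from h import *
print(yaw(),'turn',yaw()-217.3,tool([.4307,.2595,.13]), tool([.4307,.2595,.086]))
E
```

```text
222.73184731436106 turn 5.43184731436105 [ 1.15380561 -2.7619573  14.08990905] [ 1.15012993 -2.81631284 18.48957176]
```

move_arm --pt "1.2 -2.8 2" --pt "0 0 3" --pt "0 0 3" --pt "0 0 3" --pt "0 0 2" --pt "0 0 0" --pt "0 0 0" --turn '[5.4,0,0,0,0,0,0]' --fingers 0 --squeeze 40

```text
time: 5.2
position: [0.4316, 0.2581, 0.1377]
ee_rot: [-0.002, -0.308, 0.951, 0.005]
wrist_force: [-0.6, 0.5, -0.7]
width: 0.0427
```

```bash
python3 - <<'E'
from h import *
s=env.state();print(yaw(),s['width'],s['ee_rot'],tool([.4307,.2595,.086]))
c,im=snap('wrist','w3.png'); p=proj(c,[.4307,.2595,.01]);print(p)
try: print(plate(c,im,p,th=155))
except Exception as e: print(e)
E
```

```text
215.8728875507422 0.04268213650547032 [-0.0024176  -0.30795634  0.95138175  0.0054607 ] [-0.01381744  0.1045194   5.16905413]
[317.91556736 266.17167771]
(array([[-1.3869125e-14,  0.0000000e+00],
       [ 4.2900000e+02,  0.0000000e+00],
       [ 4.2900000e+02,  4.5300000e+02],
       [ 0.0000000e+00,  4.5300000e+02]], dtype=float32), array([0.46511089, 0.21335038, 0.01      ]), array([0.27047391, 0.19763167, 0.26790898, 0.28582586]), np.float64(22.028627083532683))
```

View pics/w3.png

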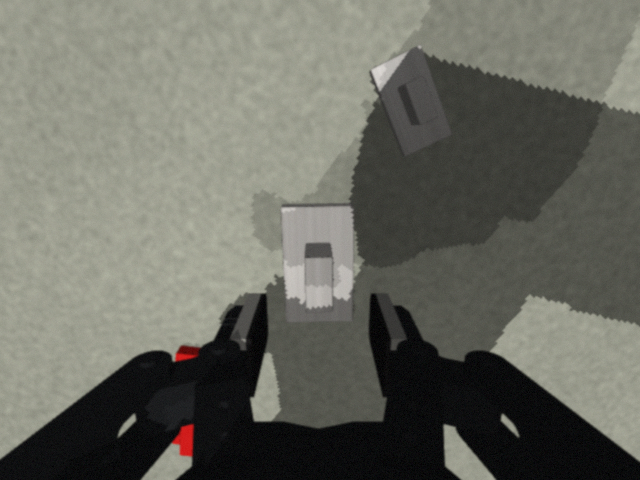

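The plate is centred at (318,264) between the fingers and about 1.4° off. I'll go down and grip.

move_arm --pt "0 0.1 2" --pt "0 0 2" --pt "0 0 1.1" --pt "0 0 0" --turn '[-1.4,0,0,0]'

```text
time: 5.75
position: [0.4338, 0.2608, 0.0897]
ee_rot: [0.002, -0.319, 0.948, 0.006]
wrist_force: [-0.3, -0.9, 0.2]
width: 0.043
```

move_arm --pt "0 0 0" --pt "0 0 0" --pt "0 0 0" --pt "0 0 0" --pt "0 0 0" --turn '[0,0,0,0,0]' --fingers -1 --squeeze 50

```text
time: 6.38
position: [0.4347, 0.2612, 0.0916]
ee_rot: [0.003, -0.319, 0.948, 0.006]
wrist_force: [-0.8, -0.2, -1.9]
width: 0.0127
```

move_arm --pt "0 0 0" --pt "0 0 0.3" --pt "0 0 0.2" --pt "0 0 0" --turn '[0,0,0,0]' --fingers 0

```text
time: 6.88
position: [0.435, 0.2614, 0.0864]
ee_rot: [0.003, -0.319, 0.948, 0.006]
wrist_force: [-0.1, -0.2, 0.6]
width: 0.0429
```

```bash
python3 - <<'E'
from h import *
print(yaw(),tool([.4307,.2595,.0865]),env.state()['position'])
E
```

```text
217.17431512115047 [ 0.45408263  0.11061268 -0.01279003] [0.43498679 0.26136384 0.08640777]
```

move_arm --pt "0.45 0 0.1" --pt "0 0 0" --pt "0 0 0" --pt "0 0 0" --pt "0 0 0" --turn '[0,0,0,0,0]' --fingers -1 --squeeze 50

```text
time: 7.5
position: [0.4308, 0.2583, 0.0853]
ee_rot: [0.003, -0.319, 0.948, 0.006]
wrist_force: [-0.3, -0.4, -0.3]
width: 0.0129
```

```bash
python3 - <<'E'
from h import *
s=env.state();print(s['position'],s['width'])
nest=np.array([.5328,-.0267]); print('turn',yaw()-177.4, tool([*nest,.16]))
E
```

```text
[0.43078905 0.25831814 0.08527749] 0.012911208870197774
turn 39.77699388962537 [  9.02399523 -28.80471258  -7.8170537 ]
```

move_arm --pt "0 0 -2.5" --pt "0 0 -2.5" --pt "0 0 -3" --pt "0 0 0" --pt "0 0 0" --pt "0 0 0" --pt "0 0 0" --turn '[0,0,0,10,10,10,9.8]'

```text
time: 8.38
position: [0.4301, 0.2571, 0.1671]
ee_rot: [0.0, 0.034, 0.999, 0.006]
wrist_force: [-1.3, 0.3, -2.0]
width: 0.0133
```

```bash
python3 - <<'E'
from h import *
s=env.state();print(s['position'],s['wrist_force'],s['width'],s['joint_pos'])
print(yaw()-177.4, tool([.528,-.0267,.165]))
E
```

```text
[0.43012499 0.25707014 0.16707998] [-1.34412068  0.30322502 -1.98608736] 0.013256315666458478 [ 0.38608261  0.37504875 -0.51347846  0.67712997  0.01116344  0.45435503]
-1.3100783489586831 [-11.69977943 -27.64399263  -0.13493941]
```

move_arm --pt "-1.4 -3.4 0" --pt "-1.4 -3.4 0" --pt "-1.4 -3.4 0" --pt "-1.4 -3.4 0" --pt "-1.4 -3.4 0" --pt "-1.4 -3.4 0" --pt "-1.4 -3.4 0" --pt "-1.4 -3.4 0" --pt "0 0 0" --turn '[0,0,0,0,0,0,0,0,0]'

```text
time: 9.5
position: [0.5266, -0.03, 0.1626]
ee_rot: [0.001, 0.033, 0.999, 0.006]
wrist_force: [0.1, -0.7, -1.5]
width: 0.0129
```

```bash
python3 - <<'E'
from h import *
s=env.state();print(s['position'],s['wrist_force'],s['width'],s['qd'].round(2))
print(yaw(), tool([.5328,-.0267,.13]))
c,im=snap('wrist','w4.png')
for q in [(.5752,-.056),(.4889,-.0533),(.490,.0037),(.5772,-.0014)]: print(proj(c,[*q,.028]).round(1))
E
```

```text
[ 0.52657098 -0.03002142  0.16259921] [ 0.10908974 -0.72875683 -1.49881655] 0.01288372900568865 [ 0.03 -0.   -0.03  0.02  0.03 -0.  ]
176.17067095576624 [-0.59702597  0.33099247  3.26487611]
[279.2 337.2]
[269.  200.4]
[371.7 195.4]
[366.9 334.3]
```

View pics/w4.png

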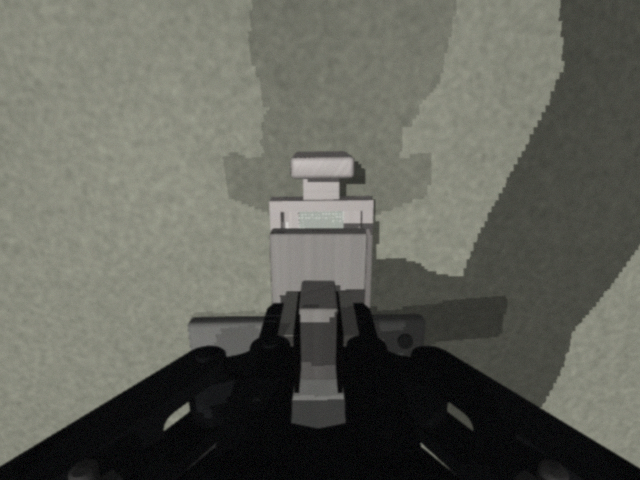

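The drawer's front wall has its outer edge at y≈198, from x 270 to 374. The held plate's front edge is at y≈233, from x 272 to 366. Both are level, so the yaw fits.

```bash
python3 - <<'E'
from h import *
c=cal('wrist');im=cv2.imread('pics/w4.png')
g=im.max(2).astype(int)
print('row205',[(x,g[205,x]) for x in list(range(264,290,2))+list(range(352,382,2))])
print('row250',[(x,g[250,x]) for x in list(range(264,284,2))+list(range(356,382,2))])
print('col300',[(y,g[y,300]) for y in range(190,244,2)])
t=np.radians(yaw()-180); ux=np.array([np.cos(t),np.sin(t)]); uy=np.array([-ux[1],ux[0]])
A=onz(c,(270,198),.028)[:2];B=onz(c,(374,198),.028)[:2]; print('w',np.linalg.norm(B-A),'yawedge',np.degrees(np.arctan2(*(B-A)[::-1]))-90)
n=(A+B)/2+.044*ux; print('nest',n)
zt=env.state()['position'][2]-.0753
C=onz(c,(272,234),zt)[:2];D=onz(c,(366,234),zt)[:2];print('plate w',np.linalg.norm(D-C),'yaw',np.degrees(np.arctan2(*(D-C)[::-1]))-90,'centre',(C+D)/2+.035*ux, t)
s=env.state();print(s['position'],[ (n-(C+D)/2-.035*ux)@v for v in (-ux,-uy)])
E
```

```text
row205 [(264, np.int64(117)), (266, np.int64(113)), (268, np.int64(129)), (270, np.int64(178)), (272, np.int64(179)), (274, np.int64(183)), (276, np.int64(184)), (278, np.int64(185)), (280, np.int64(185)), (282, np.int64(185)), (284, np.int64(184)), (286, np.int64(181)), (288, np.int64(181)), (352, np.int64(178)), (354, np.int64(178)), (356, np.int64(176)), (358, np.int64(176)), (360, np.int64(179)), (362, np.int64(176)), (364, np.int64(176)), (366, np.int64(175)), (368, np.int64(173)), (370, np.int64(175)), (372, np.int64(164)), (374, np.int64(81)), (376, np.int64(114)), (378, np.int64(117)), (380, np.int64(118))]
row250 [(264, np.int64(133)), (266, np.int64(132)), (268, np.int64(128)), (270, np.int64(123)), (272, np.int64(142)), (274, np.int64(146)), (276, np.int64(150)), (278, np.int64(145)), (280, np.int64(141)), (282, np.int64(147)), (356, np.int64(143)), (358, np.int64(139)), (360, np.int64(141)), (362, np.int64(139)), (364, np.int64(139)), (366, np.int64(113)), (368, np.int64(121)), (370, np.int64(116)), (372, np.int64(88)), (374, np.int64(75)), (376, np.int64(112)), (378, np.
[... 228 characters left out ...]
t64(182)), (208, np.int64(181)), (210, np.int64(182)), (212, np.int64(169)), (214, np.int64(170)), (216, np.int64(171)), (218, np.int64(178)), (220, np.int64(166)), (222, np.int64(168)), (224, np.int64(176)), (226, np.int64(177)), (228, np.int64(125)), (230, np.int64(60)), (232, np.int64(69)), (234, np.int64(111)), (236, np.int64(139)), (238, np.int64(143)), (240, np.int64(142)), (242, np.int64(140))]
w 0.05764955489026015 yawedge -3.86861332624882
nest [ 0.53240443 -0.02542251]
plate w 0.03813646186905197 yaw -3.9481849612666764 centre [ 0.52702151 -0.02771983] -0.06549711296405845
[ 0.52570877 -0.02881585  0.16240094] [np.float64(-0.0052210127169339034), np.float64(-0.0026447044907377424)]
```

```bash
python3 - <<'E'
from h import *
print(tool([.5325,-.027,.122]),tool([.5325,-.027,.1055]),env.state()['position'])
E
```

```text
[-0.66844403  0.17036354  4.04236314] [-0.66953085  0.14779406  5.69220842] [ 0.52570877 -0.02881585  0.16240094]
```

move_arm --pt "-0.7 0.2 1" --pt "0 0 1.5" --pt "0 0 1.5" --pt "0 0 0" --pt "0 0 0" --turn '[0,0,0,0,0]'

```text
time: 10.18
position: [0.5311, -0.0231, 0.1181]
ee_rot: [-0.002, 0.03, 1.0, 0.008]
wrist_force: [0.1, 0.8, -1.1]
width: 0.0129
```

```bash
python3 - <<'E'
from h import *
s=env.state();print(s['position'],yaw(),s['wrist_force'])
c,im=snap('wrist','w5.png')
print(tool([.5325,-.027,.1055]))
cv2.imwrite('pics/w5c.png',cv2.resize(im[150:400,200:440],None,fx=3,fy=2.4,interpolation=2)[:600])
E
```

```text
[ 0.53105853 -0.02310668  0.11805285] 176.50786589535983 [ 0.11389756  0.7862287  -1.13126345]
[-0.18357584 -0.3967443   1.25256367]
```

View pics/w5c.png

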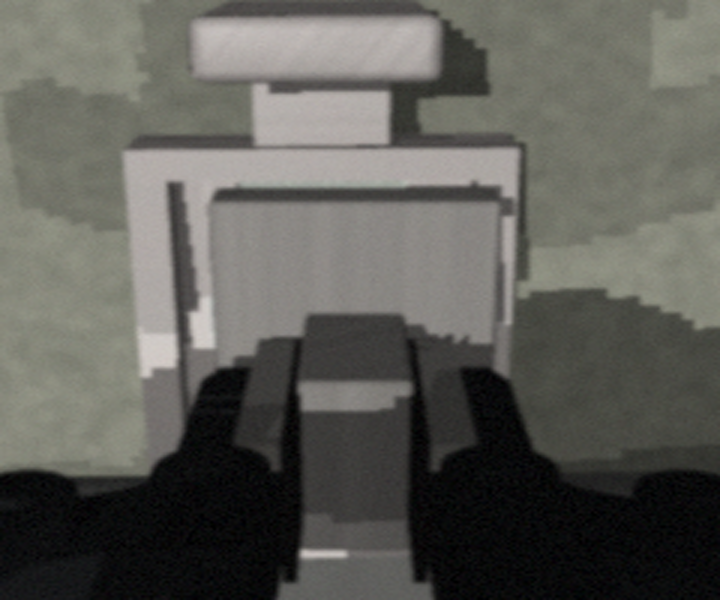

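The plate sits too far right: its edges are at x 271–366 against the drawer's 242–373. Plate front edge at y 233, wall front at y 212.5.

```bash
python3 - <<'E'
from h import *
c=cal('wrist');s=env.state();print(s['position'],s['qd'].round(3))
t=np.radians(yaw()-180); ux=np.array([np.cos(t),np.sin(t)]); uy=np.array([-ux[1],ux[0]])
A=onz(c,(242,212.5),.028)[:2];B=onz(c,(373,212.5),.028)[:2]; n=(A+B)/2+.044*ux
zt=s['position'][2]-.0753
C=onz(c,(270.7,233),zt)[:2];D=onz(c,(366.3,233),zt)[:2];p=(C+D)/2+.035*ux
print('w',np.linalg.norm(B-A),np.linalg.norm(D-C),'nest',n,'plate',p,'tool shift cm',[(n-p)@v*100 for v in (-ux,uy)])
E
```

```text
[ 0.53096086 -0.02311977  0.11809274] [-0.003 -0.009  0.004  0.005 -0.001 -0.001]
w 0.05755883609382619 0.03880047671365302 nest [ 0.53507345 -0.02686384] plate [ 0.53159375 -0.0220833 ] tool shift cm [np.float64(-0.37650353597999187), np.float64(-0.4559212083010039)]
```

move_arm --pt "-0.35 -0.45 0" --pt "0 0 0.3" --pt "0 0 0" --turn '[0,0,0]'

```text
time: 10.6
position: [0.5352, -0.0285, 0.1159]
ee_rot: [-0.001, 0.031, 1.0, 0.007]
wrist_force: [0.0, -0.0, -1.3]
width: 0.0131
```

```bash
python3 - <<'E'
from h import *
s=env.state();print(s['position'],yaw(),tool([.534,-.0278,.1063]))
c,im=snap('wrist','w6.png'); g=im.max(2).astype(int)
for r in (225,235,245): print(r,g[r,230:385:2].tolist())
print('col',g[195:250,300].tolist())
E
```

```text
[ 0.53522851 -0.02847723  0.11587181] 176.48702936668678 [0.12414901 0.04612503 0.95829704]
225 [113, 116, 119, 119, 118, 114, 116, 113, 114, 115, 117, 145, 176, 177, 174, 178, 176, 174, 129, 65, 80, 144, 175, 175, 181, 183, 180, 177, 181, 179, 168, 170, 181, 166, 169, 165, 177, 172, 172, 169, 165, 169, 166, 181, 166, 170, 164, 170, 165, 177, 168, 168, 170, 166, 164, 162, 170, 163, 176, 180, 177, 178, 175, 172, 170, 164, 165, 168, 163, 133, 91, 160, 174, 173, 174, 174, 170, 151]
235 [114, 116, 113, 114, 115, 113, 114, 111, 114, 114, 118, 133, 172, 174, 176, 175, 175, 174, 146, 69, 117, 128, 131, 134, 130, 131, 130, 132, 134, 126, 129, 130, 130, 128, 128, 127, 127, 132, 135, 131, 131, 130, 125, 131, 127, 131, 129, 126, 128, 129, 127, 125, 126, 128, 129, 130, 129, 127, 131, 134, 129, 127, 127, 127, 123, 125, 128, 128, 106, 71, 80, 166, 169, 174, 172, 173, 171, 129]
245 [117, 117, 113, 116, 118, 114, 112, 112, 113, 112, 111, 113, 161, 174, 176, 179, 174, 175, 156, 77, 116, 141, 143, 144, 142, 139, 143, 141, 137, 137, 132, 140, 138, 142, 140, 139, 140, 136, 142, 144, 140, 138, 137, 136, 134, 138, 139, 135, 140, 134, 138, 133, 134, 144, 136, 138, 134, 141, 140, 138, 134, 136, 137, 135, 137, 134, 138, 137, 93, 72, 119, 167, 172, 171, 173, 176, 171, 108]
col [183, 178, 177, 178, 178, 170, 135, 135, 163, 179, 178, 178, 178, 179, 176, 176, 179, 175, 177, 177, 178, 167, 167, 167, 173, 171, 165, 165, 172, 171, 165, 162, 151, 104, 72, 64, 64, 69, 80, 108, 127, 135, 139, 136, 139, 137, 139, 139, 135, 136, 139, 131, 139, 134, 136]
```

```bash
python3 - <<'E'
from h import *
c=cal('wrist');s=env.state()
t=np.radians(yaw()-180); ux=np.array([np.cos(t),np.sin(t)]); uy=np.array([-ux[1],ux[0]])
zt=s['position'][2]-.0753
n=onz(c,(319,202.5),.028)[:2]+.044*ux; p=onz(c,(317.8,234.5),zt)[:2]+.035*ux
print(n,p,[(n-p)@v*100 for v in (-ux,uy)],s['position'])
E
```

```text
[ 0.5351962  -0.02708617] [ 0.53682103 -0.02787888] [np.float64(0.1670360004562767), np.float64(0.06916329408077405)] [ 0.53541736 -0.02851288  0.11602981]
```

move_arm --pt "0.15 0.05 0.2" --pt "0 0 0.3" --pt "0 0 0.2" --pt "0 0 0" --turn '[0,0,0,0]'

```text
time: 11.15
position: [0.5337, -0.0277, 0.1086]
ee_rot: [-0.001, 0.031, 1.0, 0.007]
wrist_force: [0.8, 0.5, -1.6]
width: 0.0129
```

```bash
python3 - <<'E'
from h import *
s=env.state();print(s['position'],yaw(),tool([.5340,-.0278,.1063]),s['wrist_force'])
E
```

```text
[ 0.53370218 -0.02770168  0.108593  ] 176.48862669027295 [-0.03086391 -0.01131958  0.22908869] [ 0.76298742  0.5405362  -1.5707098 ]
```

move_arm --pt "0 0 0.2" --pt "0 0 0.15" --pt "0 0 0" --turn '[0,0,0]'

```text
time: 11.52
position: [0.5343, -0.0277, 0.1057]
ee_rot: [-0.0, 0.031, 1.0, 0.007]
wrist_force: [0.6, 1.1, -0.4]
width: 0.0128
```

move_arm --pt "0 0 0" --pt "0 0 0" --pt "0 0 0" --pt "0 0 -2" --pt "0 0 -3" --pt "0 0 -3" --pt "0 0 0" --turn '[0,0,0,0,0,0,0]' --fingers -0.2

```text
time: 12.4
position: [0.534, -0.0289, 0.1871]
ee_rot: [-0.001, 0.031, 1.0, 0.007]
wrist_force: [-0.3, -0.7, -0.7]
width: 0.0342
```

```bash
python3 - <<'E'
from h import *
s=env.state();print(s['position'],yaw(),s['width'])
c,im=snap('wrist','w7.png')
cv2.imwrite('pics/w7c.png',im[120:420,160:480].repeat(2,0).repeat(2,1))
E
```

```text
[ 0.53403091 -0.02886962  0.18713418] 176.4902195634207 0.03424254175302022
```

View pics/w7c.png

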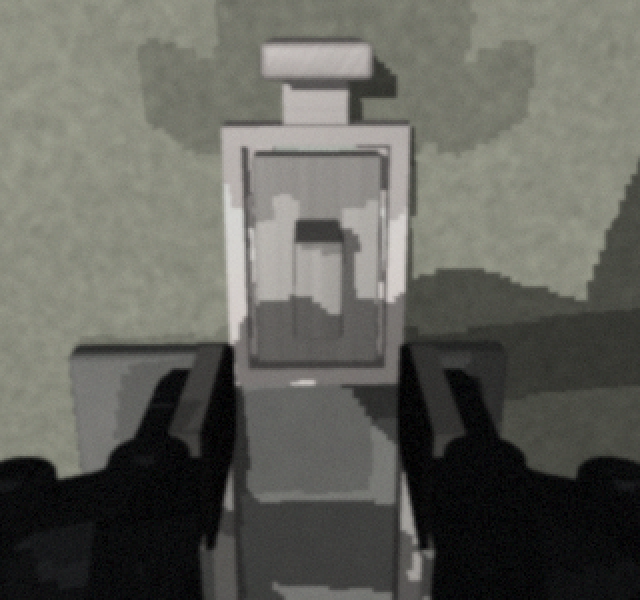

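The plate lies flat inside the recess (crop 253–382 by 152–362), square to the walls, with the pull tab at crop (317,60). Next I'll shut the fingers and go in front of the tab.

```bash
python3 - <<'E'
from h import *
c=cal('wrist')
P=[onz(c,(160+u/2,120+v/2),.057) for u,v in [(262,45),(374,45),(262,78),(374,78)]];print('tab top',np.round(P,4))
P=[onz(c,(160+u/2,120+v/2),.028) for u,v in [(222,127),(411,127),(235,383),(402,383)]];print('drawer',np.round(P,4),np.mean(P,0))
print(tool([.434,-.0207,.187]),tool([.434,-.0207,.103]))
E
```

```text
tab top [[ 0.4645 -0.0368  0.057 ]
 [ 0.4663 -0.0079  0.057 ]
 [ 0.4728 -0.0375  0.057 ]
 [ 0.4746 -0.0083  0.057 ]]
drawer [[ 4.888e-01 -5.260e-02  2.800e-02]
 [ 4.925e-01  5.000e-03  2.800e-02]
 [ 5.753e-01 -5.660e-02  2.800e-02]
 [ 5.792e-01 -1.000e-04  2.800e-02]] [ 0.5339346  -0.02610223  0.028     ]
[ 9.94626719  0.19185232 -0.07048338] [9.90868235 0.06628556 8.32849396]
```

move_arm --pt "3.3 0.05 0" --pt "3.3 0.05 0" --pt "3.3 0.05 0" --pt "0 0 0" --pt "0 0 3" --pt "0 0 3" --pt "0 0 2" --pt "0 0 0" --turn '[0,0,0,0,0,0,0,0]' --fingers -1

```text
time: 13.45
position: [0.4309, -0.0195, 0.0979]
ee_rot: [-0.004, 0.031, 0.999, 0.008]
wrist_force: [-0.1, 0.2, 0.8]
width: -0.0
```

```bash
python3 - <<'E'
from h import *
s=env.state();print(s['position'],yaw(),s['width'],s['wrist_force'],tool([.454,-.022,.103]))
E
```

```text
[ 0.43086851 -0.01946193  0.09790091] 176.47350893727494 -4.178041867648196e-05 [-0.06753284  0.17912637  0.83720033] [-2.31951477 -0.10278686 -0.53326468]
```

move_arm --pt "-1 0 0" --pt "-1 0 0" --pt "-1 0 0" --pt "-1 0 0" --pt "-1 0 0" --pt "-1 0 0" --pt "-1 0 0" --pt "-1 0 0" --turn '[0,0,0,0,0,0,0,0]'

```text
time: 14.45
position: [0.5171, -0.0247, 0.0987]
ee_rot: [-0.004, 0.031, 0.999, 0.008]
wrist_force: [-2.0, 0.3, 1.4]
width: 0.0005
```

```bash
python3 - <<'E'
from h import *
s=env.state();print(s['position'],yaw(),s['wrist_force'],'drawer moved',(s['position'][0]+.011-.4654))
E
```

```text
[ 0.517071   -0.02473239  0.09872298] 176.48393640796994 [-1.99997959  0.30230272  1.37979116] drawer moved 0.06267100130804587
```

move_arm --pt "-0.6 0 0" --pt "-0.6 0 0" --pt "-0.6 0 0" --pt "-0.4 0 0" --turn '[0,0,0,0]'

```text
time: 14.95
position: [0.5411, -0.0262, 0.0987]
ee_rot: [-0.004, 0.031, 0.999, 0.008]
wrist_force: [-1.5, 0.5, 0.9]
width: 0.0002
```

move_arm --pt "-0.4 0 0" --pt "-0.4 0 0" --pt "-0.4 0 0" --turn '[0,0,0]'

```text
time: 15.32
position: [0.5537, -0.0269, 0.0987]
ee_rot: [-0.004, 0.031, 0.999, 0.008]
wrist_force: [-1.2, 0.7, 0.7]
width: -0.0001
```

move_arm --pt "-0.4 0 0" --pt "-0.4 0 0" --turn '[0,0]'

```text
time: 15.58
position: [0.5584, -0.0271, 0.098]
ee_rot: [-0.008, 0.031, 0.999, 0.008]
wrist_force: [-16.8, 0.3, 12.4]
width: -0.0001
```

move_arm --pt "-0.4 0 0" --pt "-0.4 0 0" --turn '[0,0]'

```text
time: 15.82
position: [0.5591, -0.027, 0.0968]
ee_rot: [-0.016, 0.031, 0.999, 0.008]
wrist_force: [-11.1, 0.8, 9.7]
width: -0.0003
```

The drawer reached its hard stop: force rose to 17 N after 104 mm, within the stated start range. I'll back off, raise the arm and go over the paddle.

move_arm --pt "1 0 0" --pt "2 0 0" --pt "2 0 0" --pt "0 0 -4" --pt "0 0 -5" --pt "0 0 -5" --pt "0 0 -5" --pt "0 0 -5" --pt "0 0 0" --turn '[0,0,0,0,0,0,0,0,0]'

```text
time: 16.95
position: [0.5163, -0.0286, 0.3462]
ee_rot: [-0.01, 0.031, 0.999, 0.007]
wrist_force: [0.0, 0.4, -0.0]
width: -0.0002
```

```bash
python3 - <<'E'
from h import *
s=env.state();print(s['position'],s['ee_rot'],yaw(),s['wrist_force'],s['joint_pos'],tool([.6446,.0548,.335]))
cs,a=snap('side','s2.png');cc,b=snap('scene','c2.png')
cv2.imwrite('pics/s2c.png',a[190:310,235:370].repeat(5,0).repeat(5,1))
E
```

```text
[ 0.51632783 -0.02862391  0.34616508] [-0.01020306  0.03125041  0.99943653  0.00677673] 176.41811449924677 [ 1.68808543e-04  3.86106782e-01 -1.60608739e-03] [-0.20264975  0.25382961 -0.18313646  1.15625029  0.00987394 -0.14024475] [-12.3027772    9.11395211   0.97832417]
```

View pics/s2c.png

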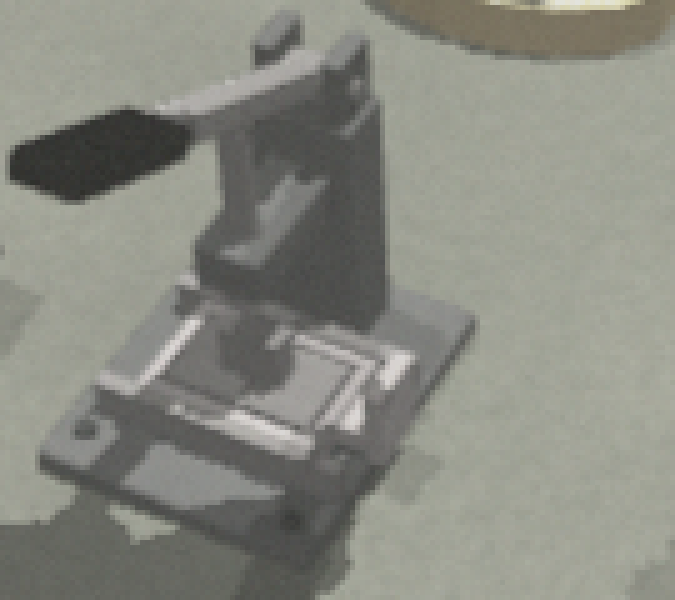

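The drawer is home and the plate is flat under the foot. The paddle, still up, is at crop (100,155).

move_arm --pt "-3 2.2 0" --pt "-3 2.2 0" --pt "-3 2.2 0" --pt "-3 2.2 0" --pt "0 0 0" --turn '[0,0,0,0,0]'

```text
time: 17.68
position: [0.6395, 0.054, 0.3279]
ee_rot: [-0.021, 0.032, 0.999, 0.007]
wrist_force: [-0.6, -1.6, 0.3]
width: -0.0001
```

```bash
cat >> h.py <<'E'
def tip():
    s=env.state();q=s['ee_rot']; return s['position']+.073*R.from_quat([q[1],q[2],q[3],q[0]]).apply([0,0,1])
E
python3 - <<'E'
from h import *
s=env.state();print(s['position'],tip(),s['ee_rot'],s['wrist_force'])
c,im=snap('wrist','w8.png'); cs,a=snap('side','s3.png')
# black paddle centroid in old free views
cc=cal('scene');
def bl(im,x0,y0,x1,y1):
    m=(im[y0:y1,x0:x1].max(2)<35).astype('uint8'); k=max(cv2.findContours(m,0,2)[0],key=cv2.contourArea); M=cv2.moments(k); return (x0+M['m10']/M['m00'],y0+M['m01']/M['m00'])
p=bl(cv2.imread('pics/side0.png'),230,190,285,240);q=bl(cv2.imread('pics/scene0.png'),322,255,380,290);print(p,q,tri(cs,p,cc,q))
cv2.imwrite('pics/w8v.png',im)
E
```

```text
[0.63951686 0.05401824 0.32788602] [0.63643282 0.05520872 0.25496091] [-0.02138164  0.03232138  0.99922088  0.00746873] [-0.59912497 -1.59218306  0.26159403]Traceback (most recent call last):
  File "<stdin>", line 8, in <module>
  File "<stdin>", line 7, in bl
ValueError: max() iterable argument is empty
```

```bash
python3 - <<'E'
from h import *
cs=cal('side');cc=cal('scene')
def bl(im,x0,y0,x1,y1):
    m=(im[y0:y1,x0:x1].max(2)<60).astype('uint8'); k=max(cv2.findContours(m,0,2)[0],key=cv2.contourArea); M=cv2.moments(k); return (x0+M['m10']/M['m00'],y0+M['m01']/M['m00']),M['m00']
p,a=bl(cv2.imread('pics/side0.png'),230,190,275,240);q,b=bl(cv2.imread('pics/scene0.png'),330,255,380,290);print(p,q,a,b,tri(cs,p,cc,q))
E
```

```text
(251.65310492505353, 221.971448965025) (349.7572463768116, 273.1335005574136) 233.5 598.0 (array([0.64465313, 0.05203571, 0.21855226]), np.float64(0.005360216056858387))
```

View pics/w8.png

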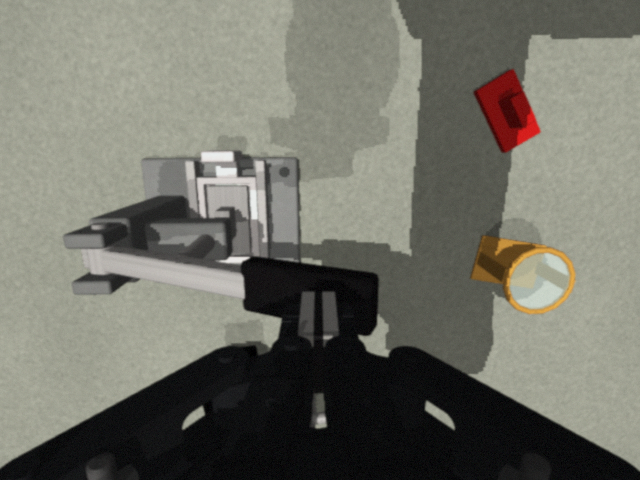

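The wrist view shows the closed fingertips over the paddle (245–378 by 258–335). I'll centre by about 8 mm in x and descend in checked steps.

move_arm --pt "-0.9 0 0" --pt "-0.1 0 1" --pt "-0.1 0 1" --pt "-0.1 0 1" --pt "0 0 0" --turn '[0,0,0,0,0]'

```text
time: 18.4
position: [0.6473, 0.0503, 0.296]
ee_rot: [-0.022, 0.034, 0.999, 0.007]
wrist_force: [0.5, -0.4, 0.7]
width: -0.0003
```

```bash
python3 - <<'E'
from h import *
s=env.state();print(s['position'],tip(),s['ee_rot'],s['wrist_force'],s['joint_pos'])
E
```

```text
[0.64732374 0.05034215 0.29599731] [0.64411234 0.05147033 0.22307671] [-0.02225549  0.03449017  0.99913292  0.00696573] [ 0.51518462 -0.35702419  0.72498909] [-0.0408745   0.54814576  0.13263619  1.19989237  0.01364444  0.02783393]
```

move_arm --pt "0 0.1 0.8" --pt "-0.05 0.1 0.8" --pt "-0.05 0 0.8" --pt "-0.05 0 0.8" --pt "-0.05 0 0.8" --turn '[0,0,0,0,0]'

```text
time: 19.02
position: [0.6487, 0.0543, 0.256]
ee_rot: [-0.02, 0.034, 0.999, 0.008]
wrist_force: [-1.5, 1.8, 4.9]
width: -0.0
```

```bash
python3 - <<'E'
from h import *
s=env.state();print(s['position'],tip(),s['ee_rot'],s['wrist_force'])
E
```

```text
[0.64874412 0.05426514 0.2559931 ] [0.64587266 0.05557004 0.18306127] [-0.01996456  0.03397615  0.99918903  0.00826604] [-1.51719054  1.81390929  4.90969562]
```

move_arm --pt "-0.05 0 0.5" --pt "-0.05 0 0.5" --pt "-0.05 0 0.5" --turn '[0,0,0]'

```text
time: 19.4
position: [0.6493, 0.0554, 0.2402]
ee_rot: [-0.02, 0.034, 0.999, 0.009]
wrist_force: [-1.1, 2.6, 6.1]
width: 0.0
```

```bash
python3 - <<'E'
from h import *
s=env.state();print(s['position'],tip(),s['ee_rot'],s['wrist_force'])
c,im=snap('scene','c3.png');snap('side','s4.png');s=env.state();print(s['position'],tip(),s['wrist_force'])
E
```

```text
[0.64930068 0.05540805 0.2402116 ] [0.64638249 0.05686894 0.16728458] [-0.0203179   0.03362793  0.99918431  0.00933042] [-1.05690078  2.56616048  6.13238409]
[0.64933184 0.05543621 0.23995708] [0.64640417 0.05690019 0.16703051] [-1.95240705  2.52012714  6.46070173]
```

move_arm --pt "0 0 0.5" --pt "0 0 0.2" --turn '[0,0]'

```text
time: 19.75
position: [0.6493, 0.056, 0.2338]
ee_rot: [-0.02, 0.033, 0.999, 0.01]
wrist_force: [-1.8, 1.1, 7.5]
width: -0.0
```

```bash
python3 - <<'E'
from h import *
env.grab_frame('side')
s=env.state();print(s['position'],tip(),s['ee_rot'],s['wrist_force'])
E
```

```text
[0.64926945 0.05595919 0.23376365] [0.64643909 0.05747221 0.16083424] [-0.01972642  0.03342277  0.99919941  0.00971162] [-1.17505996  1.67956472  7.72068254]
```

move_arm --pt "0 0 0.25" --turn '[0]'

```text
time: 19.92
position: [0.6493, 0.0561, 0.2319]
ee_rot: [-0.019, 0.033, 0.999, 0.01]
wrist_force: [-2.0, 1.3, 8.2]
width: 0.0
```

```bash
python3 - <<'E'
from h import *
cs,a=snap('side','s5.png');cc,b=snap('scene','c5.png')
s=env.state();print(s['position'],tip(),s['ee_rot'],s['wrist_force'])
u=np.array([.998,-.063]);v=np.array([.063,.998]);o=np.array([.639,-.033])
W=lambda x,y,z:[*(o+x*u+y*v),z]
for c in (cs,cc):
  for ang in (0,.03,.06):
    print([proj(c,W(x,-.062+.195*np.cos(ang)-h*np.sin(ang),.15+.195*np.sin(ang)+h*np.cos(ang))).round(1).tolist() for x,h in [(-.015,.007),(.015,.007),(-.015,-.007),(.015,-.007)]])
A=cv2.resize(a[190:310,210:370],None,fx=4,fy=4,interpolation=2);B=cv2.resize(b[240:390,250:390],None,fx=3.2,fy=3.2,interpolation=2)
B=B[:480]; A=A[:480]
cv2.imwrite('pics/ab.png',np.hstack([A[:, :460],B[:480,:340]]) if 0 else np.vstack([cv2.resize(A,(400,300)),cv2.resize(B,(400,300))]))
x=np.hstack([a[200:290,225:325].repeat(4,0).repeat(4,1),b[255:345,300:400].repeat(4,0).repeat(4,1)]);cv2.imwrite('pics/ab.png',x);print(x.shape)
E
```

```text
[0.64926656 0.0560676  0.23171471] [0.64648187 0.05758434 0.15878361] [-0.01941409  0.03338422  0.99920646  0.00974826] [-0.90464879  1.57207557  8.13266906]
[[249.3, 265.6], [235.3, 260.1], [250.2, 270.9], [236.5, 265.5]]
[[248.9, 263.2], [234.9, 257.8], [249.8, 268.8], [235.9, 263.3]]
[[248.6, 260.8], [234.6, 255.3], [249.4, 266.5], [235.5, 261.0]]
[[377.6, 292.5], [374.4, 306.1], [377.1, 296.8], [373.9, 310.4]]
[[377.6, 290.7], [374.4, 304.3], [377.4, 295.0], [374.2, 308.6]]
[[377.5, 288.8], [374.3, 302.5], [377.5, 293.2], [374.3, 306.8]]
(360, 800, 3)
```

View pics/ab.png

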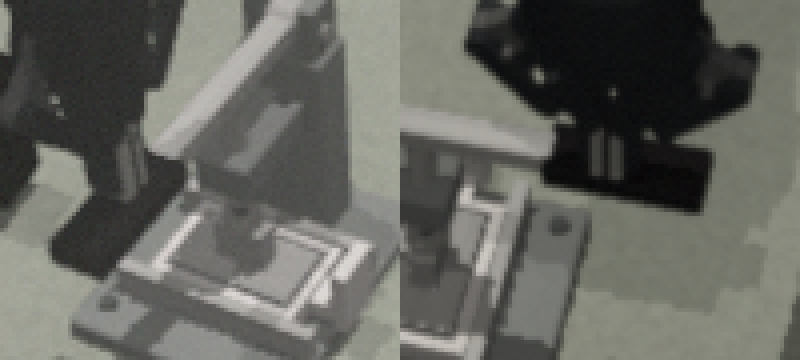

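The paddle end corners are at side (238,260) and (251,269.5), and scene (378,292.5) and (375,308). They match the level prediction to within about 0.01 rad, still slightly high. One more fine step.

move_arm --pt "0 0 0.1" --turn '[0]'

```text
time: 20.15
position: [0.6492, 0.0561, 0.2313]
ee_rot: [-0.019, 0.033, 0.999, 0.01]
wrist_force: [-2.0, 1.6, 8.0]
width: 0.0001
```

```bash
python3 - <<'E'
from h import *
for i in range(8):
    env.grab_frame('side'); s=env.state(); print(s['time'].round(2),s['position'].round(4),tip().round(4),s['wrist_force'].round(1))
E
```

```text
Traceback (most recent call last):
AttributeError: 'float' object has no attribute 'round'
```

```bash
python3 - <<'E'
from h import *
for i in range(8):
    env.grab_frame('side'); s=env.state(); print(round(s['time'],2),tip().round(4),s['wrist_force'].round(1))
E
```

```text
20.25 [0.6465 0.0576 0.1584] [-1.7  1.2  8.1]
20.3 [0.6465 0.0576 0.1584] [-0.8  1.5  8. ]
20.35 [0.6465 0.0576 0.1584] [-0.6  2.3  7.6]
20.4 [0.6465 0.0576 0.1584] [-2.1  1.9  7. ]
20.45 [0.6465 0.0576 0.1585] [-3.   1.2  8. ]
20.5 [0.6465 0.0576 0.1584] [-2.   1.4  7.4]
20.55 [0.6465 0.0576 0.1584] [-2.3  1.   7.9]
20.6 [0.6465 0.0576 0.1585] [-2.3  1.5  7.1]
```

move_arm --pt "0 0 0.1" --turn '[0]'

```text
time: 20.72
position: [0.6492, 0.0561, 0.231]
ee_rot: [-0.019, 0.033, 0.999, 0.01]
wrist_force: [-1.9, 1.3, 8.0]
width: -0.0003
```

```bash
python3 - <<'E'
from h import *
for i in range(10):
    im=env.grab_frame('side'); s=env.state(); 
    if i%3==0: print(round(s['time'],2),tip().round(4),s['wrist_force'].round(1))
o=env.grab_frame('scene')[:,:,::-1]; a=cv2.imread('pics/scene0.png').astype(int)
for n,(x0,y0,x1,y1) in dict(bottle=(195,205,240,255),dish=(98,262,185,362),mag=(430,350,485,407)).items(): print(n,np.abs(o[y0:y1,x0:x1]-a[y0:y1,x0:x1]).mean().round(1))
E
```

```text
20.77 [0.6465 0.0576 0.1581] [-2.1  1.7  7.6]
20.93 [0.6465 0.0576 0.1581] [-1.9  1.5  7.7]
21.07 [0.6465 0.0576 0.1581] [-3.   1.1  7.7]
21.23 [0.6465 0.0576 0.1581] [-1.6  1.9  7. ]
bottle 27.7
dish 10.1
mag 14.7
```

```bash
python3 - <<'E'
from h import *
print(env.job_done()); s=env.state(); print(s['time'],tip(),s['wrist_force'])
E
```

```text
the job is handed in; nothing more can be done
None
the job is handed in; nothing more can be done
```

The job is handed in, at about 21 s on the robot's clock. The plate lies in the recess under the foot, the drawer is home, and the arm is holding the lever about level.

- **Plate:** I gripped it by its block, laid it in the recess and let go. The close-up showed it flat and square inside the walls.
- **Drawer:** I pushed it in 104 mm until it hit its stop, where the force rose to about 17 N. A side view afterwards showed it home.
- **Lever:** I pressed the paddle down with the closed fingertips. In the last checks the tip held steady at 158.1 mm for half a second, with an upward force of 7–8 N.
    - **Angle:** by the heights given, level is about 157.4 mm with the slight tool tilt counted. So the lever is an estimated 0.005 rad short of level and not past it.
    - **Images:** the paddle corners, seen about 0.7 mm of travel earlier, matched level to within about 0.01 rad.
    - **Force:** the reading is slightly above the 7 N stated for level. It varies by about 1 N, so I went by the height.

**Not fully checked:** comparing the first and last pictures around the bottle, dish and magnifier gave clear differences (27.7, 10.1 and 14.7 grey levels). I put these down to the arm's shadow and did not look at the spots again. The planned path kept clear of all three. I also have no reading from after the hand-in, since the robot gave none.

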